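# Latch open the thread dock's spring gate

## Robot

A 7-joint arm with a two-finger parallel gripper is mounted at the origin on the work surface. World frame = base frame: x ahead of the robot, y to its left, z up, the work surface at z = 0. Lengths are in m, angles in degrees, forces in N, time in s.
With the tool pointing down it reaches from about 0.4 to 0.875 m from the base axis. Payload 19.3 kg.
Tool frame: the origin (TCP) lies at the very end of the fingers, on their centre line; the grasp point (between the pads) lies 19 mm behind it; z points along the fingers, y is the line along which they close (so a half turn about z gives the same grasp; the last joint's range is limited). The gripper opens to 85 mm and grips with 20 to 120 N. Pads are 22 mm wide; open, the fingers measure 114 mm over their backs; the gripper's body (76 mm by 85 mm) begins 54 mm behind the grasp point. The pads swing forward as they close: fully open they stand 13 mm farther back than shut.
Start: joints at [-68.595, 29.874, -2.08, 91.645, 1.215, 58.505, -6.463], TCP at [0.268, 0.564, 0.231] pointing down, gripper open.
Joint ranges: [-166.77, 166.77], [-17.47, 122.26], [-85.68, 81.53], [9.62, 139.38], [-72.42, 252.41], [9.2, 110.78], [-144.41, 144.41]. Speed limits (degrees/s): [108.29, 108.29, 136.94, 136.94, 172.46, 172.46, 172.46].

## Interface

Orientations are given as a 3x3 rotation matrix whose columns are the frame's x, y, z axes.
In Python, from cell import * gives the robot as it stands. The module is installed in compiled form; this text tells all that it offers.
- The arm moves only by the shell command python3 -m crank 'ROWS' [FORCE]. ROWS is JSON, a list of rows, each an object of numbers: "tx", "ty", "tz": the shift along the tool's x, y, z in units of 0.8 m (1.0 is 0.8 m); "ax", "ay", "az": the turn, a rotation vector about the tool's x, y, z in units of pi rad (1.0 is pi rad); "gripper": the opening, from 0 (shut) to 1 (fully open). In form: [{"tx": .., "ty": .., "tz": .., "ax": .., "ay": .., "az": .., "gripper": ..}, ...]. A call has 1 to 20 rows; each row is the pose to reach, as a shift and turn from the pose commanded when the call began, along the tool's axes at that moment, turning the shorter way round; what a row does not reach only later rows make up. A row lasts 1/10 s, in which the tool goes at most 50 mm and 8.59 degrees, less where a joint would pass 70% of its speed; a pose out of reach is approached as far as the arm can. A call with a number of a shift or a turn outside -1 to 1 is refused whole. A call with a gripper value outside its range is refused whole. The fingers move at their own pace and stop on an object; FORCE is the grip in N (left out, the last holds). Time passes only in rows, so rows that repeat a pose let the fingers close. It gives the time, the measured TCP pose, the force, the opening and the grip force at its end, in the units of the state.
- read_state(): the state, without advancing time (a new reading comes with each control period).
- capture(name): name is "side" or "top" or "wrist"; returns (picture, depth): 400x640x3 uint8, red, green, blue; 400x640 float32, m along the optical axis (not along the pixel's ray), 0 where there is no reading.
- camera_params(name): a dict with "fx", "fy", "cx", "cy" (pixels), "distortion" ([k1, k2, p1, p2, k3] as OpenCV has them; the pictures are not rectified), "R" (3x3) and "t" (3): a world point X has camera coordinates R X + t. Camera axes: x right, y down, z forward; pixel columns grow to the right and rows downward; lengths in m; the calibration is good to about 2 mm. A picture is of the moment at which its call begins: read the wrist's pose just before it. camera_params takes no time and is no camera call; for the wrist camera it gives the pose at the moment of the call.
- close_job(): hands the job in; it is judged then, once.
The state is a dict: "time": time; "joint_pos": joint angles; "qvel": joint speeds; "joint_torque": joint torques, N m; "tool_pos": TCP position; "tool_rot": TCP orientation; "contact_force": force on the tool from outside, world axes, zero at the start; "ft_torque": the same for the moment, N m; "width": finger opening in m; "gripper_force": force on a finger pad.
Only numpy, scipy, OpenCV 4.12 (cv2) and the standard library are available. Lean on these libraries where they do the work, as an engineer would, in place of code of your own. Each camera call takes 0.05 s, during which the arm holds its last target. There are 200 camera calls.

## Task

Open the gate of the wooden dock that holds the brown thread cone, so the cone can be changed: take the gate by its black knob, swing it out against its spring, lifting it over the red catch, and set it down behind the catch so that it stays open by itself. Leave the brown cone standing where it is, and leave the other dock's gate shut.

Things in the scene. Friction and masses are not known exactly. Their poses are not given: they have to be found in the camera images.
- brown_gate (a joint): Swing of the gate of the dock with the brown cone: 0 shut, grows anticlockwise from above, stop at 1.65. A torsion spring pulls it shut: 1.2 N at the knob at 0, 4.2 N at 1.3. It also lifts 35 mm up its post against 4 to 6 N and drops when let go. Unlifted, the red catch stops it at 1.03. Lift 24 mm, swing to 1.35-1.55, lower fully, let go: it rests behind the catch at 1.27, else it shuts.
- brown_knob (a point): Centre of the black upright round knob on the free end of that gate: 26 mm across, 36 mm tall, centre 100 mm above the table when down. z up; -y points along the bar to the axis of the hinge post, 130 mm away; opening moves it towards its -x. Bar: aluminium, 12 mm thick, from 64 to 76 mm above the table. Post: steel, 14 mm thick, 126 mm tall. Gate shut, the cone stands to +x, about 85 mm off.
- brown_cone: Loose brown thread cone, upright in its dock: 60 mm across the foot, 102 mm tall, 150 g. Origin: centre of its underside, 10 mm above the table; z up. Dock: fixed plywood board 220 x 190 x 10 mm, wooden cheeks to 55 mm height on three sides of the cone, and a fixed red upright catch 10 x 12 mm, its top 76 mm above the table, 90 mm from the hinge post, under the bar's path at swing 1.15.
- white_gate (a joint): Swing of the gate of the other, identical dock, which holds the cream-white cone; same scale, 0 shut. It is to stay shut. Either dock may be on the left or the right.

How it is judged:
By the outcome, as a careful person would: the job done as asked, in the order asked, and still so for the second after the job is handed in, with the robot touching nothing.
It also fails if it takes over 38 s, if anything falls off the work surface, if the arm or the gripper's body presses on something with over 40 N, if the wrist force passes 120 N, or if a joint passes its speed limit or range.

## Working session

There is one attempt and no reset: what is moved stays moved. The work goes in short steps, Python scripts to look and compute and a shell command to move; the robot and the scene stay as the last step left them, time stands still between calls to the robot, and variables do not carry over. Pictures are saved under pics/ and viewed, at most 10 in all, crops included, and the job is handed in when it is done.

```bash
mkdir -p pics; python3 - <<'E'
from cell import *
import cv2,numpy as np
s=read_state();print(s['time'],s['tool_pos'],np.round(s['tool_rot'],3),s['width'])
ims=[]
for n in['top','side']:
    p,d=capture(n);np.savez(f'{n}.npz',p=p,d=d);ims.append(p[...,::-1])
    c=camera_params(n);print(n,c['fx'],c['cx'],c['cy'],np.round(c['R'],3),c['t'],c['distortion'])
    cv2.imwrite(f'pics/{n}1.png',ims[-1])
E
```

```text
0.0 [0.2682292  0.5641452  0.23072636] [[-0.903  0.429 -0.   ]
 [ 0.429  0.903 -0.001]
 [-0.    -0.001 -1.   ]] 0.08505067986392963
top 423.00115219483206 317.7972356393721 200.90916317023957 [[-0.024 -1.    -0.007]
 [-0.99   0.025 -0.142]
 [ 0.142  0.004 -0.99 ]] [0.00660633 0.63928756 0.74462509] [0.02249536 0.         0.         0.         0.        ]
side 518.8936462353114 314.44938336830245 204.58105869886145 [[-0.927 -0.375 -0.005]
 [-0.195  0.493 -0.848]
 [ 0.32  -0.785 -0.531]] [0.60259667 0.21316326 0.76047446] [-0.01459089  0.          0.          0.          0.        ]
```

View pics/top1.png

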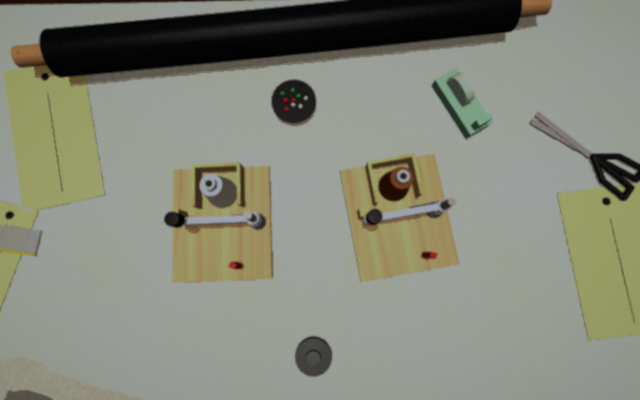

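View pics/side1.png

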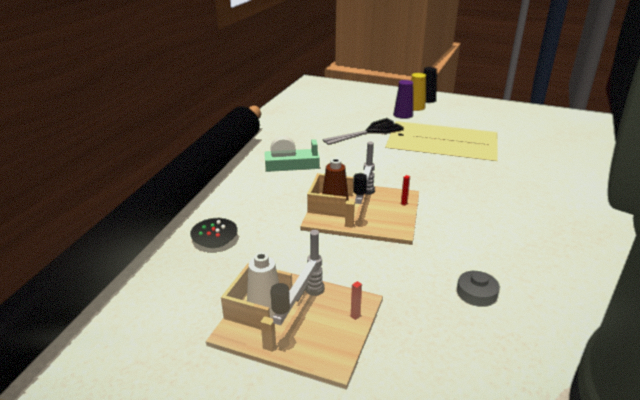

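The brown dock is the right one in the top view: knob at (374,216), post at (448,203), catch at (429,255). In the side view its knob is at (360,184) and its post top at (370,144).

```bash
cat > h.py <<'E'
from cell import *
import cv2,numpy as np
def ray(c,u,v):
    K=np.array([[c['fx'],0,c['cx']],[0,c['fy'],c['cy']],[0,0,1]])
    q=cv2.undistortPoints(np.array([[[u,v]]],float),K,np.array(c['distortion'],float))[0,0]
    R=np.array(c['R']);return -R.T@np.array(c['t']),R.T@np.array([*q,1])
def onz(c,u,v,z):
    o,d=ray(c,u,v);return o+d*(z-o[2])/d[2]
def blob(m,lo):  # components over lo px
    n,l,st,ce=cv2.connectedComponentsWithStats(m.astype(np.uint8))
    return [(st[i].tolist(),ce[i].round(1).tolist()) for i in range(1,n) if st[i,4]>lo]
E
python3 - <<'E'
from h import *
for n,(u0,v0,u1,v1) in dict(top=(355,200,395,232),side=(345,165,372,203)).items():
    f=np.load(n+'.npz');p=f['p'];c=camera_params(n)
    m=np.zeros(p.shape[:2],bool);m[v0:v1,u0:u1]=p[v0:v1,u0:u1].max(2)<50
    for st,ce in blob(m,30):print(n,st,ce,[onz(c,*ce,z).round(4) for z in(.1,.118)])
    r=(p[...,0]>120)&(p[...,1]<50)&(p[...,2]<50)
    for st,ce in blob(r,12):print('red',st,ce,onz(c,*ce,.076).round(4))
c=camera_params('top');print('post',onz(c,449,202,.126),'cone',onz(c,403,176,.112))
c=camera_params('side');print('post',onz(c,370,144,.126))
E
```

```text
top [367, 210, 14, 15, 159] [373.5, 216.9] [array([ 0.6011, -0.105 ,  0.1   ]), array([ 0.5993, -0.1027,  0.118 ])]
red [430, 253, 6, 5, 26] [432.3, 255.0] [ 0.5338 -0.2082  0.076 ]
red [231, 263, 5, 5, 19] [233.1, 264.8] [0.5253 0.1422 0.076 ]
side [354, 174, 18, 21, 252] [360.3, 184.4] [array([ 0.5972, -0.1014,  0.1   ]), array([ 0.5883, -0.0712,  0.118 ])]
post [ 0.6202944  -0.22845028  0.126     ] cone [ 0.66926287 -0.15718219  0.112     ]
post [ 0.61679935 -0.22456146  0.126     ]
```

```bash
P='{"tx":-0.731,"ty":-0.575,"tz":0.04,"az":0.311,"gripper":0.7}'; python3 -m crank '[{"tx":-0.731,"ty":-0.575,"tz":0.04,"az":0.311,"gripper":0.7},{"tx":-0.731,"ty":-0.575,"tz":0.04,"az":0.311,"gripper":0.7},{"tx":-0.731,"ty":-0.575,"tz":0.04,"az":0.311,"gripper":0.7},{"tx":-0.731,"ty":-0.575,"tz":0.04,"az":0.311,"gripper":0.7},{"tx":-0.731,"ty":-0.575,"tz":0.04,"az":0.311,"gripper":0.7},{"tx":-0.731,"ty":-0.575,"tz":0.04,"az":0.311,"gripper":0.7},{"tx":-0.731,"ty":-0.575,"tz":0.04,"az":0.311,"gripper":0.7},{"tx":-0.731,"ty":-0.575,"tz":0.04,"az":0.311,"gripper":0.7},{"tx":-0.731,"ty":-0.575,"tz":0.04,"az":0.311,"gripper":0.7},{"tx":-0.731,"ty":-0.575,"tz":0.04,"az":0.311,"gripper":0.7},{"tx":-0.731,"ty":-0.575,"tz":0.04,"az":0.311,"gripper":0.7},{"tx":-0.731,"ty":-0.575,"tz":0.04,"az":0.311,"gripper":0.7},{"tx":-0.731,"ty":-0.575,"tz":0.04,"az":0.311,"gripper":0.7},{"tx":-0.731,"ty":-0.575,"tz":0.04,"az":0.311,"gripper":0.7},{"tx":-0.731,"ty":-0.575,"tz":0.04,"az":0.311,"gripper":0.7},{"tx":-0.731,"ty":-0.575,"tz":0.04,"az":0.311,"gripper":0.7},{"tx":-0.731,"ty":-0.575,"tz":0.04,"az":0.311,"gripper":0.7},{"tx":-0.731,"ty":-0.575,"tz":0.04,"az":0.311,"gripper":0.7},{"tx":-0.731,"ty":-0.575,"tz":0.04,"az":0.311,"gripper":0.7},{"tx":-0.731,"ty":-0.575,"tz":0.04,"az":0.311,"gripper":0.7}]' 40
python3 - <<'E'
from h import *
s=read_state();print(s['time'],s['tool_pos'],np.round(s['tool_rot'],3),s['joint_pos'],s['width'])
c=camera_params('wrist');p,d=capture('wrist');np.savez('wrist.npz',p=p,d=d)
cv2.imwrite('pics/w1.png',p[...,::-1])
for st,ce in blob(p.max(2)<50,150):print(st,ce,onz(c,*ce,.118).round(4))
E
```

```text
0.1 [0.26830438 0.56415205 0.2308119 ] [[-0.903  0.429 -0.   ]
 [ 0.429  0.903 -0.001]
 [-0.    -0.001 -1.   ]] [-68.59189237  29.90419955  -2.08029123  91.66865928   1.2164864
  58.50696573  -6.46108658] 0.08544909026604196
[31, 265, 571, 135, 32031] [315.8, 358.7] [0.4274 0.4871 0.118 ]
[0, 351, 38, 39, 623] [20.4, 364.5] [0.3038 0.199  0.118 ]schema error: expected keys tx, ty, tz, ax, ay, az, gripper
```

View pics/w1.png

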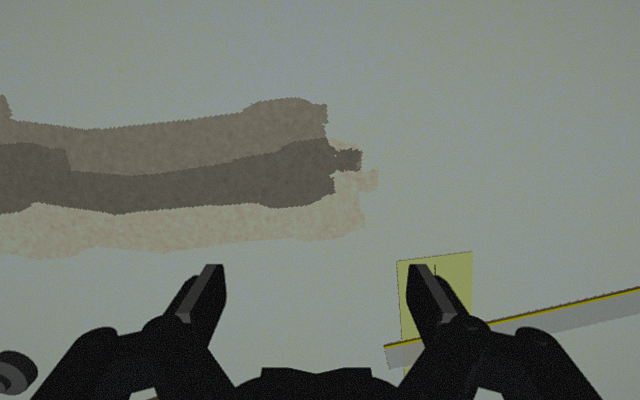

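The move was refused because all seven keys are required in each row, so the arm hasn't moved. The wrist picture shows only bare table and the fingers.

```bash
python3 -m crank '[{"tx":-0.731,"ty":-0.575,"tz":0.04,"ax":0,"ay":0,"az":0.311,"gripper":0.7},{"tx":-0.731,"ty":-0.575,"tz":0.04,"ax":0,"ay":0,"az":0.311,"gripper":0.7},{"tx":-0.731,"ty":-0.575,"tz":0.04,"ax":0,"ay":0,"az":0.311,"gripper":0.7},{"tx":-0.731,"ty":-0.575,"tz":0.04,"ax":0,"ay":0,"az":0.311,"gripper":0.7},{"tx":-0.731,"ty":-0.575,"tz":0.04,"ax":0,"ay":0,"az":0.311,"gripper":0.7},{"tx":-0.731,"ty":-0.575,"tz":0.04,"ax":0,"ay":0,"az":0.311,"gripper":0.7},{"tx":-0.731,"ty":-0.575,"tz":0.04,"ax":0,"ay":0,"az":0.311,"gripper":0.7},{"tx":-0.731,"ty":-0.575,"tz":0.04,"ax":0,"ay":0,"az":0.311,"gripper":0.7},{"tx":-0.731,"ty":-0.575,"tz":0.04,"ax":0,"ay":0,"az":0.311,"gripper":0.7},{"tx":-0.731,"ty":-0.575,"tz":0.04,"ax":0,"ay":0,"az":0.311,"gripper":0.7},{"tx":-0.731,"ty":-0.575,"tz":0.04,"ax":0,"ay":0,"az":0.311,"gripper":0.7},{"tx":-0.731,"ty":-0.575,"tz":0.04,"ax":0,"ay":0,"az":0.311,"gripper":0.7},{"tx":-0.731,"ty":-0.575,"tz":0.04,"ax":0,"ay":0,"az":0.311,"gripper":0.7},{"tx":-0.731,"ty":-0.575,"tz":0.04,"ax":0,"ay":0,"az":0.311,"gripper":0.7},{"tx":-0.731,"ty":-0.575,"tz":0.04,"ax":0,"ay":0,"az":0.311,"gripper":0.7},{"tx":-0.731,"ty":-0.575,"tz":0.04,"ax":0,"ay":0,"az":0.311,"gripper":0.7},{"tx":-0.731,"ty":-0.575,"tz":0.04,"ax":0,"ay":0,"az":0.311,"gripper":0.7},{"tx":-0.731,"ty":-0.575,"tz":0.04,"ax":0,"ay":0,"az":0.311,"gripper":0.7},{"tx":-0.731,"ty":-0.575,"tz":0.04,"ax":0,"ay":0,"az":0.311,"gripper":0.7},{"tx":-0.731,"ty":-0.575,"tz":0.04,"ax":0,"ay":0,"az":0.311,"gripper":0.7}]' 40
python3 - <<'E'
from h import *
s=read_state();print(s['time'],s['tool_pos'],np.round(s['tool_rot'],3),s['joint_pos'],s['width'])
c=camera_params('wrist');p,d=capture('wrist');np.savez('wrist.npz',p=p,d=d)
cv2.imwrite('pics/w2.png',p[...,::-1])
for st,ce in blob(p.max(2)<50,150):print(st,ce,onz(c,*ce,.118).round(4))
E
```

```text
time: 2.15
tool_pos: [0.5989, -0.101, 0.1995]
tool_rot: [[-0.151, 0.989, 0.0], [0.989, 0.151, 0.0], [0.0, 0.0, -1.0]]
contact_force: [0.3, 0.1, 0.2]
width: 0.0599
gripper_force: 0.0
2.15 [ 0.59891877 -0.10103269  0.199494  ] [[-0.151  0.989  0.   ]
 [ 0.989  0.151  0.   ]
 [ 0.     0.    -1.   ]] [ -8.51644864  31.4613016   18.35745609  97.06377114 -11.84213012
  53.37607602  23.08880214] 0.059877921442551094
[37, 0, 81, 64, 1106] [92.9, 39.2] [ 0.4405 -0.009   0.118 ]
[59, 3, 22, 37, 280] [72.5, 24.0] [ 0.428  -0.0019  0.118 ]
[545, 27, 95, 98, 6455] [591.5, 75.4] [0.7659 0.019  0.118 ]
[303, 185, 33, 43, 1123] [318.6, 206.5] [ 0.6007 -0.0999  0.118 ]
[54, 201, 586, 199, 39533] [378.2, 349.9] [ 0.6742 -0.2266  0.118 ]
[346, 211, 60, 63, 1958] [370.7, 235.0] [ 0.6441 -0.1171  0.118 ]
```

View pics/w2.png

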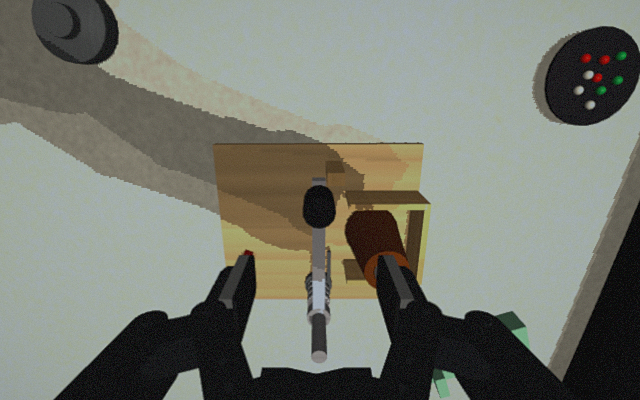

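The knob is at (318,206), between the fingers' centre line at column 319, and the bar runs straight down the image to the post tip (319,356). So I go down and grip.

```bash
python3 -m crank '[{"tx":0,"ty":0,"tz":0.05,"ax":0,"ay":0,"az":0,"gripper":0.7},{"tx":0,"ty":0,"tz":0.1,"ax":0,"ay":0,"az":0,"gripper":0.7},{"tx":0,"ty":0,"tz":0.13,"ax":0,"ay":0,"az":0,"gripper":0.7},{"tx":0,"ty":0,"tz":0.14,"ax":0,"ay":0,"az":0,"gripper":0.7},{"tx":0,"ty":0,"tz":0.14,"ax":0,"ay":0,"az":0,"gripper":0.7}]' 50
python3 -m crank '[{"tx":0,"ty":0,"tz":0,"ax":0,"ay":0,"az":0,"gripper":0.0},{"tx":0,"ty":0,"tz":0,"ax":0,"ay":0,"az":0,"gripper":0.0},{"tx":0,"ty":0,"tz":0,"ax":0,"ay":0,"az":0,"gripper":0.0},{"tx":0,"ty":0,"tz":0,"ax":0,"ay":0,"az":0,"gripper":0.0},{"tx":0,"ty":0,"tz":0,"ax":0,"ay":0,"az":0,"gripper":0.0},{"tx":0,"ty":0,"tz":0,"ax":0,"ay":0,"az":0,"gripper":0.0}]' 50
python3 - <<'E'
from h import *
p,d=capture('wrist');c=camera_params('wrist');cv2.imwrite('pics/w3.png',p[...,::-1])
f=np.load('top.npz')
E
```

```text
time: 2.7
tool_pos: [0.5987, -0.1019, 0.0869]
tool_rot: [[-0.15, 0.989, -0.001], [0.989, 0.15, 0.0], [0.0, -0.001, -1.0]]
contact_force: [0.4, -0.1, 0.4]
width: 0.0599
gripper_force: 0.0
time: 3.3
tool_pos: [0.5993, -0.1019, 0.0877]
tool_rot: [[-0.15, 0.989, 0.001], [0.989, 0.15, 0.0], [0.0, 0.001, -1.0]]
contact_force: [1.8, 3.2, 4.1]
width: 0.0245
gripper_force: 49.2
```

View pics/w3.png

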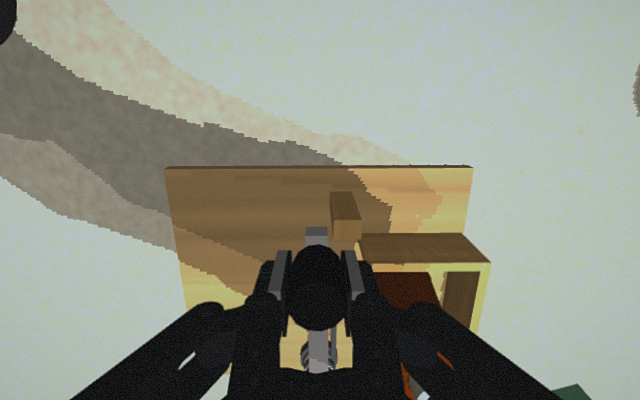

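```bash
python3 -m crank '[{"tx":-0.0008,"ty":-0.0162,"tz":0,"ax":0,"ay":0,"az":-0.0318,"gripper":0},{"tx":-0.0032,"ty":-0.0323,"tz":0,"ax":0,"ay":0,"az":-0.0637,"gripper":0},{"tx":-0.0073,"ty":-0.048,"tz":0,"ax":0,"ay":0,"az":-0.0955,"gripper":0},{"tx":-0.0128,"ty":-0.0633,"tz":0,"ax":0,"ay":0,"az":-0.1273,"gripper":0},{"tx":-0.0199,"ty":-0.0779,"tz":0,"ax":0,"ay":0,"az":-0.1592,"gripper":0},{"tx":-0.0284,"ty":-0.0918,"tz":0,"ax":0,"ay":0,"az":-0.191,"gripper":0},{"tx":-0.0382,"ty":-0.1047,"tz":0,"ax":0,"ay":0,"az":-0.2228,"gripper":0},{"tx":-0.0493,"ty":-0.1166,"tz":0,"ax":0,"ay":0,"az":-0.2546,"gripper":0},{"tx":-0.0493,"ty":-0.1166,"tz":0,"ax":0,"ay":0,"az":-0.2546,"gripper":0},{"tx":-0.0493,"ty":-0.1166,"tz":0,"ax":0,"ay":0,"az":-0.2546,"gripper":0}]' 60
python3 -c "
from cell import *;print(read_state()['joint_pos'])"
```

```text
time: 4.35
tool_pos: [0.5134, -0.1558, 0.0876]
tool_rot: [[-0.812, 0.584, 0.002], [0.584, 0.812, -0.0], [-0.002, 0.001, -1.0]]
contact_force: [5.5, -3.0, 2.4]
width: 0.0242
gripper_force: 58.9
[  8.95855013  33.66963385   2.16373758 111.80109417  -2.10512431
  34.45797731  66.77917607]
```

```bash
python3 -m crank '[{"tx":0,"ty":0,"tz":-0.012,"ax":0,"ay":0,"az":0,"gripper":0},{"tx":0,"ty":0,"tz":-0.024,"ax":0,"ay":0,"az":0,"gripper":0},{"tx":0,"ty":0,"tz":-0.036,"ax":0,"ay":0,"az":0,"gripper":0},{"tx":0,"ty":0,"tz":-0.036,"ax":0,"ay":0,"az":0,"gripper":0},{"tx":-0.0008,"ty":-0.0162,"tz":-0.036,"ax":0,"ay":0,"az":-0.0318,"gripper":0},{"tx":-0.0032,"ty":-0.0323,"tz":-0.036,"ax":0,"ay":0,"az":-0.0637,"gripper":0},{"tx":-0.0073,"ty":-0.048,"tz":-0.036,"ax":0,"ay":0,"az":-0.0955,"gripper":0},{"tx":-0.0128,"ty":-0.0633,"tz":-0.036,"ax":0,"ay":0,"az":-0.1273,"gripper":0},{"tx":-0.0199,"ty":-0.0779,"tz":-0.036,"ax":0,"ay":0,"az":-0.1592,"gripper":0},{"tx":-0.0284,"ty":-0.0918,"tz":-0.036,"ax":0,"ay":0,"az":-0.191,"gripper":0},{"tx":-0.0331,"ty":-0.0983,"tz":-0.036,"ax":0,"ay":0,"az":-0.2069,"gripper":0},{"tx":-0.0331,"ty":-0.0983,"tz":-0.036,"ax":0,"ay":0,"az":-0.2069,"gripper":0},{"tx":-0.0331,"ty":-0.0983,"tz":-0.036,"ax":0,"ay":0,"az":-0.2069,"gripper":0}]' 60
python3 - <<'E'
from h import *
print(read_state()['joint_pos'])
p,d=capture('side');cv2.imwrite('pics/s2.png',cv2.resize(p[100:270,280:480,::-1],None,fx=3,fy=3))
E
```

```text
time: 5.65
tool_pos: [0.4894, -0.2347, 0.116]
tool_rot: [[-1.0, -0.026, 0.002], [-0.026, 1.0, -0.0], [-0.002, -0.0, -1.0]]
contact_force: [8.3, -2.0, -4.3]
width: 0.0244
gripper_force: 59.2
[ 25.07489963  31.49285656  -7.75012072 109.60196521   6.35479707
  39.21480858 105.04728969]
```

View pics/s2.png

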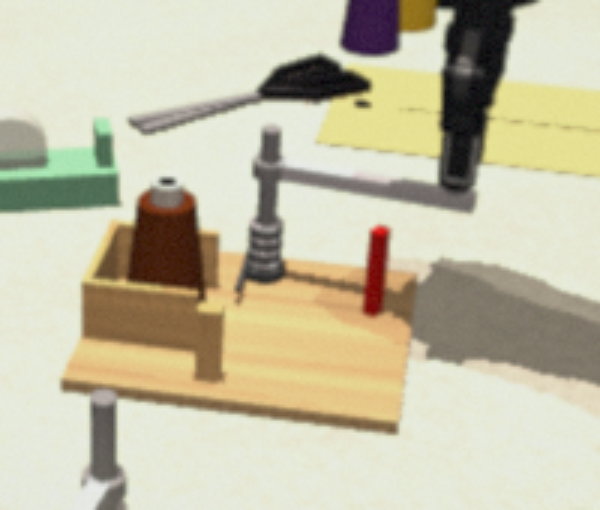

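The gate is held lifted: its bar, running from (270,170) to (470,200) in the crop, is beyond and above the red catch (376,235). The cone is still upright. Now I lower it.

```bash
python3 -m crank '[{"tx":0,"ty":0,"tz":0.01,"ax":0,"ay":0,"az":0,"gripper":0},{"tx":0,"ty":0,"tz":0.02,"ax":0,"ay":0,"az":0,"gripper":0},{"tx":0,"ty":0,"tz":0.03,"ax":0,"ay":0,"az":0,"gripper":0},{"tx":0,"ty":0,"tz":0.0365,"ax":0,"ay":0,"az":0,"gripper":0},{"tx":0,"ty":0,"tz":0.0365,"ax":0,"ay":0,"az":0,"gripper":0},{"tx":0,"ty":0,"tz":0.0365,"ax":0,"ay":0,"az":0,"gripper":0}]' 60
python3 - <<'E'
from h import *
p,d=capture('side');cv2.imwrite('pics/s3.png',cv2.resize(p[100:270,280:480,::-1],None,fx=3,fy=3))
E
```

```text
time: 6.3
tool_pos: [0.4885, -0.2341, 0.087]
tool_rot: [[-1.0, -0.028, -0.0], [-0.028, 1.0, 0.0], [0.0, 0.0, -1.0]]
contact_force: [0.6, 0.6, 4.4]
width: 0.0242
gripper_force: 60.2
```

View pics/s3.png

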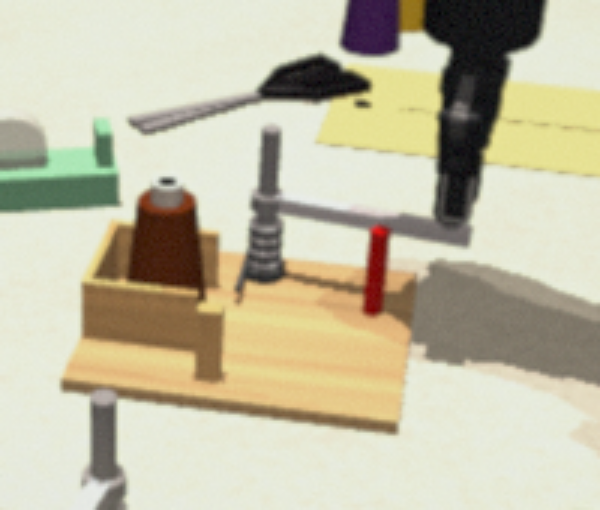

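The bar is now down, behind the catch: it passes just beyond the catch's tip (379,230). I ease it back towards the catch, let go, and rise.

```bash
python3 -m crank '[{"tx":-0.0005,"ty":0.008,"tz":0,"ax":0,"ay":0,"az":0.016,"gripper":0},{"tx":-0.001,"ty":0.016,"tz":0,"ax":0,"ay":0,"az":0.032,"gripper":0},{"tx":-0.0018,"ty":0.0243,"tz":0,"ax":0,"ay":0,"az":0.048,"gripper":0},{"tx":-0.0018,"ty":0.0243,"tz":0,"ax":0,"ay":0,"az":0.048,"gripper":0}]' 60
python3 -m crank '[{"tx":0,"ty":0,"tz":0,"ax":0,"ay":0,"az":0,"gripper":0.8},{"tx":0,"ty":0,"tz":0,"ax":0,"ay":0,"az":0,"gripper":0.8},{"tx":0,"ty":0,"tz":0,"ax":0,"ay":0,"az":0,"gripper":0.8},{"tx":0,"ty":0,"tz":0,"ax":0,"ay":0,"az":0,"gripper":0.8},{"tx":0,"ty":0,"tz":0,"ax":0,"ay":0,"az":0,"gripper":0.8},{"tx":0,"ty":0,"tz":0,"ax":0,"ay":0,"az":0,"gripper":0.8}]'
python3 -m crank '[{"tx":0,"ty":0,"tz":-0.03,"ax":0,"ay":0,"az":0,"gripper":0.8},{"tx":0,"ty":0,"tz":-0.08,"ax":0,"ay":0,"az":0,"gripper":0.8},{"tx":0,"ty":0,"tz":-0.14,"ax":0,"ay":0,"az":0,"gripper":0.8},{"tx":0,"ty":0,"tz":-0.2,"ax":0,"ay":0,"az":0,"gripper":0.8},{"tx":0,"ty":0,"tz":-0.2,"ax":0,"ay":0,"az":0,"gripper":0.8},{"tx":0,"ty":0,"tz":-0.2,"ax":0,"ay":0,"az":0,"gripper":0.8},{"tx":0,"ty":0,"tz":-0.2,"ax":0,"ay":0,"az":0,"gripper":0.8},{"tx":0,"ty":0,"tz":-0.2,"ax":0,"ay":0,"az":0,"gripper":0.8}]'
python3 - <<'E'
from h import *
p,d=capture('side');cv2.imwrite('pics/s4.png',p[...,::-1])
E
```

```text
time: 6.75
tool_pos: [0.4896, -0.2152, 0.0873]
tool_rot: [[-0.992, 0.123, 0.001], [0.123, 0.992, -0.001], [-0.001, -0.001, -1.0]]
contact_force: [1.0, -4.9, 1.2]
width: 0.0243
gripper_force: 60.4
time: 7.35
tool_pos: [0.4892, -0.215, 0.0869]
tool_rot: [[-0.993, 0.122, -0.0], [0.122, 0.993, 0.0], [0.0, -0.0, -1.0]]
contact_force: [-0.7, -0.9, -0.2]
width: 0.0684
gripper_force: 0.0
time: 8.15
tool_pos: [0.4888, -0.2147, 0.2458]
tool_rot: [[-0.993, 0.121, -0.002], [0.121, 0.993, 0.001], [0.002, 0.0, -1.0]]
contact_force: [-0.5, 0.6, -0.0]
width: 0.0682
gripper_force: 0.0
```

View pics/s4.png

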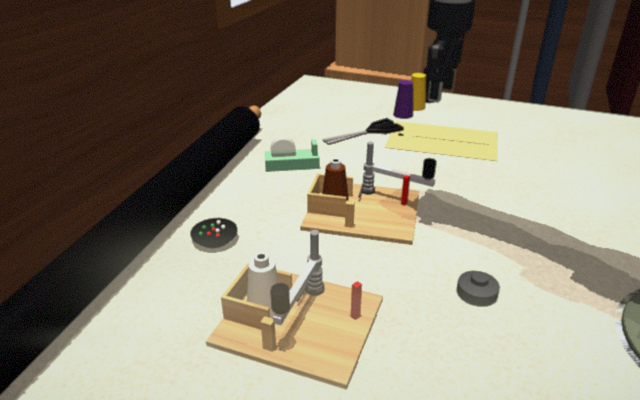

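The brown gate rests open behind its catch (knob at (429,169), catch at (406,190)). The brown cone is standing, the white gate is shut, and the gripper is clear.

```bash
python3 -c "
from cell import *
print(close_job())"
```

```text
the job is handed in; nothing more can be done
None
```

The brown dock's gate is open and resting behind its red catch, the brown cone is still standing in place, the white gate is shut, and the job was handed in at about 8 s; no verdict came back.

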